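# Gauge two tube sleeves and sort them

### The arm

A 6-joint arm with a two-finger parallel gripper is mounted at the origin on a cart in front of the work surface, level with it; the furniture and walls round the work are solid. World frame = base frame: x ahead of the robot, y to its left, z up, the work surface at z = 0. Lengths are in m, angles in rad, forces in N, time in s.
With the tool pointing down it reaches from about 0.25 to 0.775 m from the base axis. Payload 4 kg.
Tool frame: the origin (TCP) lies at the very end of the fingers, on their centre line; the grasp point (between the pads) lies 19 mm behind it (robot.hold_point_z is the distance from the TCP to the grasp point, in m); z points along the fingers, y is the line along which they close (so a half turn about z gives the same grasp; the last joint's range is limited). The gripper opens to 94 mm and grips with 3 to 60 N. Pads are 16 mm wide; open, the fingers measure 119 mm over their backs; the gripper's body (75 mm by 177 mm) begins 78 mm behind the grasp point.
Start: joints at [1.033, 0.087, 1.371, -0, 1.684, -0.103], TCP at [0.232, 0.499, 0.206] pointing down, gripper open.
Joint ranges: [-3.1, 3.1], [-0.76, 2.03], [0.27, 2.55], [-1.08, 4.22], [0.17, 2.65], [-2.57, 2.57]. Speed limits (rad/s): [2.79, 2.79, 3.14, 3.14, 3.14, 3.14].

### API

Orientations are given as [roll, pitch, yaw] about the fixed x, y, z axes, in that order (R = Rz(yaw) Ry(pitch) Rx(roll)).
In Python, from bench import robot gives the robot as it stands.
- The arm moves only by the tool carry_out, never from a script. Its argument "steps" is a list of rows, each a list of 3 entries, a list of its own where there are three numbers: the shift along the tool's x, y, z in m, then the turn about the tool's z in units of 10 degrees (1.0 is 10 degrees), then the closure, from -1 (fully open) to 1 (shut). In form: [[[tx, ty, tz], roll, jaw], ...]. A call has 1 to 10 rows; each row is the pose to reach, as a shift and turn from the pose commanded when the call began, along the tool's axes at that moment; what a row does not reach only later rows make up. A row lasts 1/8 s, in which the tool goes at most 62.5 mm and 10.7 degrees, less where a joint would pass 70% of its speed; a pose out of reach is approached as far as the arm can. A call with a gripper value outside its range is refused whole. The fingers move at their own pace and stop on an object; the grip force is fixed at half the most. Time passes only in rows, so rows that repeat a pose let the fingers close. It gives the time, the measured TCP pose, the force, the opening and the grip force at its end, in the units of the state.
- robot.get_obs(): the state, without advancing time (a new reading comes with each control period).
- robot.snapshot(name): name is "scene" or "top" or "wrist"; returns a dict with "image" (420x560x3 uint8, red, green, blue), "z_map" (420x560 float32, m along the optical axis (not along the pixel's ray), 0 where there is no reading), "mtx" (3x3 intrinsics, pixels), "R" (3x3) and "t" (3): a world point X has camera coordinates R X + t. Camera axes: x right, y down, z forward; pixel columns grow to the right and rows downward; lengths in m; the calibration is good to about 2 mm. A picture is of the moment at which its call begins.
- robot.close_job(): hands the job in; it is judged then, once.
The state is a dict: "time": time; "joint_positions": joint angles; "qvel": joint speeds; "joint_torque": joint torques, N m; "tool_pos": TCP position; "ee_rot": TCP orientation; "wrist_force": force on the tool from outside, world axes, zero at the start; "wrist_torque": the same for the moment, N m; "width": finger opening in m; "finger_force": force on a finger pad.
Only numpy, scipy, OpenCV 4.12 (cv2) and the standard library are available. Lean on these libraries where they do the work, as an engineer would, in place of code of your own. Each camera call takes 0.05 s, during which the arm holds its last target. There are 200 camera calls.

### The job

One of these two tube sleeves has sunk in inside its bore during autoclaving. Take the plug gauge from its stand and try it straight down in each sleeve's bore, the left sleeve first and then the right one, without forcing it: a sound sleeve lets it in until the collar meets the rim, a bad one stops it part way. Hang the gauge back in its stand, then stand the sleeve that passed in the steel tray and the one that failed in the cardboard box, and leave the other things on the bench where they are.

Things in the scene. Friction and masses are not known exactly. Their poses are not given: they have to be found in the camera images.
- sleeve_a_mid (a point): Centre of one of two loose white tube sleeves, alike outside: round, 50 mm diameter, 70 mm high, upright, 140 g, closed below (6 mm floor), 31 mm bore open at the top. z up to the mouth. Sound one: bore 31 mm all the way; bad one: steps in to 25 mm from 22 mm below the rim. Which is which is not told: gauge them. One starts on the left (y > 0.03), one on the right (y < -0.06).
- sleeve_b_mid (a point): The same point of the other sleeve, of the same size and look.
- gauge_grip (a point): Mid-handle of the loose steel plug gauge, 138 mm long, 0.3 kg. From the tip: plug 28 mm diameter x 58 (2 mm bevel), collar 44 x 5, round dark handle 22 x 75. This point: on the axis, 105 mm from the tip, 47 from the collar's underside, 33 from the handle's top. z from tip to handle. Hangs upright in the stand, collar on its plate. Goes 58 mm into a sound sleeve (collar on rim), 22 into the bad one.
- gauge_tip (a point): Centre of the flat end of the gauge's plug (its lower end). z points along the gauge to the handle.
- stand_hole (a point): Centre of the 33 mm through hole in the stand's top plate, at its upper face, 70 mm above the bench; z up. Fixed aluminium stand: base 80 x 90 mm, top plate 64 x 90 x 8 mm on two cheeks 80 mm apart; 64 mm from the upper face down to the base plate. Keep clear of the fixed centrifuge (x > 0.53, y -0.43 to -0.07, 230 mm high, its lid open higher at the back) right of it.
- tray_floor (a point): Centre of the inner floor of the fixed steel instrument tray for sleeves that pass, 3 mm above the bench; z up, y along its length. 120 x 160 mm outside, 114 x 154 inside, walls 22 mm high from the bench, a wire handle standing 16 mm out at each short end. At the left or the right end of the work area.
- carton_floor (a point): Centre of the inner floor of the fixed shallow cardboard box for sleeves that fail, 3 mm above the bench; z up, y along its length. 124 x 150 mm outside, 118 x 144 inside, walls 30 mm high from the bench. At the other end of the work area.
- timer: Bystander: white bench timer, 66 x 58 x 20 mm, loose; origin at the centre of its underside.
- amber_vial: Bystander: small brown glass bottle with a cap, 26 mm in diameter, 50 mm high, loose; origin at the centre of its underside.
- dropper: Bystander: small white reagent dropper bottle, 27 mm in diameter, 63 mm high, loose; origin at the centre of its underside.
- felt_marker: Bystander: felt marker lying along x between the left sleeve and the left end's tray or box, 127 mm long, 12 mm thick, loose; origin near its middle, on the bench.

How it is judged:
By the outcome, as a careful person would: the job done as asked, in the order asked, and still so for the second after the job is handed in, with the robot touching nothing.
It also fails if it takes over 70 s, if anything falls off the work surface, if the arm or the gripper's body presses on something with over 40 N, if the wrist force passes 120 N, or if a joint passes its speed limit or range.

## Working session

There is one attempt and no reset: what is moved stays moved. The work goes in short steps, Python scripts to look and compute and a tool call to move; the robot and the scene stay as the last step left them, time stands still between calls to the robot, and variables do not carry over. Pictures are saved under pics/ and viewed, at most 10 in all, crops included, and the job is handed in when it is done.

Besides the shell and the picture viewer there is one more tool, called as name(argument=value, ...), one argument or row to a line, values as JSON. carry_out: Moves the arm, as the interface text tells. Its arguments: {"type":"object","properties":{"steps":{"type":"array","items":{"type":"array"}}},"required":["steps"]}

```bash
mkdir -p pics
cat > h.py <<'E'
import numpy as np, cv2
from bench import robot
def cloud(s):
    h,w=s["z_map"].shape; u,v=np.meshgrid(np.arange(w),np.arange(h)); z=s["z_map"]
    K=s["mtx"]; c=np.stack([(u-K[0,2])/K[0,0]*z,(v-K[1,2])/K[1,1]*z,z],-1)
    P=(c-s["t"])@s["R"]; P[z==0]=np.nan; return P
def save(s,n): cv2.imwrite(f"pics/{n}.png",cv2.cvtColor(s["image"],cv2.COLOR_RGB2BGR))
E
python3 - <<'E'
from h import *
o=robot.get_obs(); print(o["time"],o["tool_pos"],o["ee_rot"],o["width"])
s=robot.snapshot("top"); save(s,"top"); P=cloud(s); print(-s["R"].T@s["t"],s["R"])
np.save("top.npy",P)
m=((P[...,2]>0.01)).astype(np.uint8)
n,l,st,c=cv2.connectedComponentsWithStats(m)
for i in range(1,n):
    if st[i,4]>40:
        q=P[l==i]; print(i,st[i],np.round(np.nanmin(q,0),3),np.round(np.nanmax(q,0),3))
E
```

```text
0.0 [0.23140878 0.49834924 0.20430579] [-3.13940216e+00 -1.91034508e-04  2.70678201e+00] 0.09376497610045917
[ 2.96211359e-01 -1.10929888e-03  1.15229488e+00] [[-0.01175797 -0.9999103  -0.00641347]
 [-0.97975074  0.01280251 -0.19981138]
 [ 0.19987557  0.00393422 -0.97981339]]
1 [    0     0   560   210 84487] [ 0.535 -0.904  0.01 ] [0.903 0.874 0.49 ]
3 [495 101  17  15 137] [ 0.833 -0.72   0.01 ] [ 0.86  -0.693  0.066]
5 [511 105  31  17 273] [ 0.812 -0.807  0.01 ] [ 0.845 -0.738  0.066]
6 [ 460  127   61   28 1312] [ 0.704 -0.724  0.01 ] [ 0.772 -0.573  0.093]
7 [529 128  31  31 761] [ 0.688 -0.87   0.01 ] [ 0.76  -0.785  0.084]
8 [  0 130  27  29 491] [0.71  0.772 0.01 ] [0.8   0.849 0.032]
9 [   0  158   66  100 4380] [0.407 0.625 0.01 ] [0.706 0.837 0.036]
10 [493 159  28  63 476] [ 0.495 -0.749  0.011] [ 0.687 -0.645  0.036]
11 [284 179   9  11  75] [ 0.6  -0.05  0.01] [ 0.623 -0.026  0.054]
13 [113 188  16  14 126] [0.569 0.446 0.01 ] [0.61  0.488 0.028]
14 [223 190  33  27 733] [0.519 0.061 0.01 ] [0.585 0.151 0.155]
16 [283 192   9  11  85] [ 0.559 -0.047  0.01 ] [ 0.582 -0.022  0.066]
18 [ 65 195  20  20 203] [0.533 0.577 0.01 ] [0.592 0.634 0.023]
20 [450 201  31  22 310] [ 0.492 -0.605  0.01 ] [ 0.556 -0.519  0.03 ]
30 [  66  219  117   54 1274] [0.359 0.274 0.01 ] [0.513 0.618 0.032]
33 [355 221  63  54 401] [ 0.344 -0.402  0.01 ] [ 0.497 -0.232  0.035]
34 [241 222  19  20 240] [0.442 0.049 0.01 ] [0.492 0.098 0.074]
36 [301 227  19  20 247] [ 0.427 -0.121  0.01 ] [ 0.475 -0.073  0.075]
43 [465 237  24  18 290] [ 0.397 -0.623  0.01 ] [ 0.448 -0.547  0.051]
44 [199 238  42   4  95] [0.446 0.106 0.01 ] [0.456 0.227 0.018]
51 [271 258  21  22 360] [ 0.333 -0.043  0.011] [0.394 0.016 0.023]
56 [   0  296  131  124 8578] [0.121 0.212 0.205] [0.295 0.564 0.59 ]
57 [ 240  364   80   56 3589] [-0.04  -0.103  0.01 ] [0.117 0.104 0.229]
```

View pics/top.png

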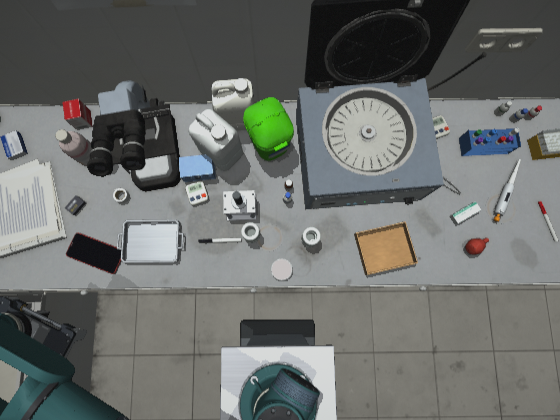

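The top view shows the tray at left (152,242), the carton at right (387,248), sleeves at (250,232) and (311,237), and the stand with the gauge at (239,204). The marker is at (220,240) and the disc-shaped timer at (281,269). The vial and dropper are at (289,190).

```bash
cat >> h.py <<'E'
def ring(P,x,y,z0,z1,r):
    m=(np.hypot(P[...,0]-x,P[...,1]-y)<r)&(P[...,2]>z0)&(P[...,2]<z1); q=P[m]
    if len(q)<6: return None
    (cx,cy),rad=cv2.minEnclosingCircle(q[:,:2].astype(np.float32)); A=np.c_[2*q[:,:2],np.ones(len(q))]
    return len(q),np.round([cx,cy,rad,np.median(q[:,2])],4)
E
python3 - <<'E'
from h import *
s=robot.snapshot("top");P=cloud(s)
s2=robot.snapshot("scene");P2=cloud(s2); save(s2,"scene"); print(-s2["R"].T@s2["t"])
for n,Q in(("top",P),("scene",P2)):
    print(n,"A",ring(Q,.467,.074,.064,.08,.04),"B",ring(Q,.451,-.097,.064,.08,.04),"handle",ring(Q,.552,.106,.14,.17,.04))
    for nm,b in(("stand",(.5,.61,.05,.17,.063,.073)),("tray",(.34,.53,.26,.52,.018,.026)),("carton",(.33,.51,-.42,-.2,.025,.035)),("trayfl",(.34,.53,.26,.52,-.005,.008)),):
        m=(Q[...,0]>b[0])&(Q[...,0]<b[1])&(Q[...,1]>b[2])&(Q[...,1]<b[3])&(Q[...,2]>b[4])&(Q[...,2]<b[5])
        q=Q[m]; print(nm,len(q), np.round(cv2.minAreaRect(q[:,:2].astype(np.float32))[0],4) if len(q) else '', np.round(np.r_[q[:,:2].min(0),q[:,:2].max(0)],3) if len(q) else '', )
    m=(Q[...,0]>.5)&(Q[...,0]<.68)&(Q[...,1]>-.0)&(Q[...,1]<.25)&(Q[...,2]>.1); q=Q[m]; print("tall",q[:,:].max(0),q.min(0))
E
```

```text
[-0.19240079 -0.79304214  0.70076169]
top A (161, array([0.4674, 0.0738, 0.0252, 0.0702])) B (154, array([ 0.4517, -0.0991,  0.0251,  0.0705])) handle (58, array([0.5521, 0.1049, 0.011 , 0.1498]))
stand 469 [0.5527 0.1055] [0.519 0.061 0.586 0.151]
tray 366 [0.4511 0.3697] [0.388 0.274 0.513 0.466]
carton 241 [ 0.4211 -0.3181] [ 0.347 -0.403  0.497 -0.232]
trayfl 4521 [0.435  0.3899] [0.34 0.26 0.53 0.52]
tall [0.67999835 0.18419552 0.18482339] [0.54090789 0.0942173  0.10020327]
scene A (160, array([0.4671, 0.0714, 0.0276, 0.0693])) B (199, array([ 0.4504, -0.1003,  0.0269,  0.0697])) handle (54, array([0.551 , 0.1   , 0.0118, 0.1479]))
stand 346 [0.5522 0.1031] [0.518 0.055 0.586 0.151]
tray 353 [0.4489 0.3681] [0.385 0.268 0.513 0.468]
carton 668 [ 0.4204 -0.3186] [ 0.343 -0.405  0.495 -0.235]
trayfl 1884 [0.435 0.39 ] [0.34 0.26 0.53 0.52]
tall [0.67988424 0.17590564 0.18140029] [0.53809825 0.02487418 0.10039789]
```

View pics/scene.png

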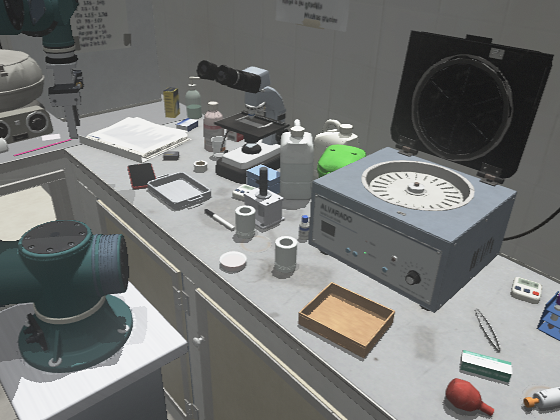

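Scene view: the handle stands at (263,180). The path to it is clear, with the jug behind it at (297,165). I'm moving above the gauge.

carry_out(
  steps=[
    [[-0.023, -0.011, -0.01], -0.1, -1],
    [[-0.068, -0.033, -0.01], -0.4, -1],
    [[-0.119, -0.058, -0.01], -0.7, -1],
    [[-0.173, -0.084, -0.01], -1.0, -1],
    [[-0.228, -0.111, -0.01], -1.3, -1],
    [[-0.283, -0.137, -0.01], -1.6, -1],
    [[-0.338, -0.164, -0.01], -1.9, -1],
    [[-0.392, -0.19, -0.01], -2.2, -1],
    [[-0.438, -0.213, -0.01], -2.4, -1],
    [[-0.4565, -0.2215, -0.01], -2.49, -1],
  ],
)

```text
time: 1.4
tool_pos: [0.5535, 0.103, 0.2145]
ee_rot: [-3.141, -0.001, 3.139]
wrist_force: [0.2, -0.7, -0.0]
width: 0.0939
finger_force: 0.0
```

Run:
```python
from h import *
s=robot.snapshot("wrist");P=cloud(s);save(s,"w1");o=robot.get_obs();print(o["time"],o["tool_pos"],o["ee_rot"],-s["R"].T@s["t"])
print("A",ring(P,.467,.074,.064,.08,.04),"B",ring(P,.451,-.097,.064,.08,.04),"handle",ring(P,.552,.104,.14,.17,.03))
```

```text
1.45 [0.55445215 0.10178794 0.21426167] [-3.13967803e+00 -5.51120062e-04  3.13762205e+00] [0.46886543 0.10300522 0.39282389]
A (1268, array([0.4686, 0.0718, 0.0252, 0.0688])) B (1482, array([ 0.4532, -0.0999,  0.0255,  0.0688])) handle (553, array([0.5533, 0.1036, 0.0113, 0.1486]))
```

View pics/w1.png

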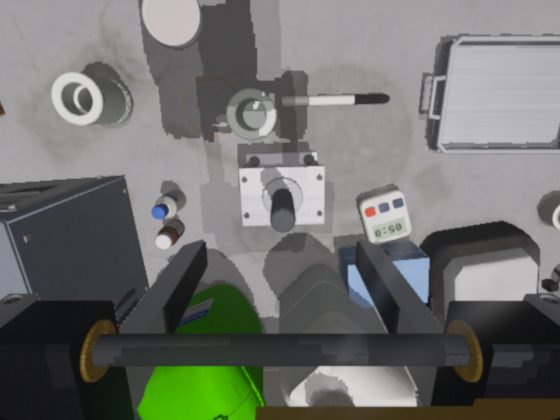

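The wrist view shows the handle at (283,210), centred between the fingers, with the stand plate at (281,190). The left sleeve is at (252,115), the right one at (80,98) and the timer at (385,215). I'm going down to grip.

carry_out(
  steps=[
    [[0, 0.001, 0.02], 0, -1],
    [[0, 0.001, 0.06], 0, -1],
    [[0, 0.001, 0.1], 0, -1],
    [[0, 0.001, 0.116], 0, -1],
    [[0, 0.001, 0.116], 0, -0.5],
    [[0, 0.001, 0.116], 0, 0.2],
    [[0, 0.001, 0.116], 0, 1],
    [[0, 0.001, 0.116], 0, 1],
    [[0, 0.001, 0.116], 0, 1],
    [[0, 0.001, 0.116], 0, 1],
  ],
)

```text
time: 2.7
tool_pos: [0.5525, 0.1066, 0.0996]
ee_rot: [3.141, 0.0, 3.141]
wrist_force: [0.6, -0.5, 0.4]
width: 0.0375
finger_force: 0.0
```

carry_out(
  steps=[
    [[0, 0, 0], 0, 1],
    [[0, 0, 0], 0, 1],
    [[0, 0, 0], 0, 1],
    [[0, 0, 0], 0, 1],
  ],
)

```text
time: 3.2
tool_pos: [0.5525, 0.1062, 0.0995]
ee_rot: [-3.141, 0.0, 3.141]
wrist_force: [0.5, -2.1, -0.1]
width: 0.0216
finger_force: 30.0
```

carry_out(
  steps=[
    [[0, 0, -0.02], 0, 1],
    [[0, 0, -0.05], 0, 1],
    [[0, 0, -0.08], 0, 1],
    [[0, 0, -0.09], 0, 1],
    [[0.02, -0.008, -0.09], 0, 1],
    [[0.045, -0.018, -0.09], 0, 1],
    [[0.07, -0.028, -0.09], 0, 1],
    [[0.085, -0.0335, -0.09], 0, 1],
    [[0.085, -0.0335, -0.09], 0, 1],
  ],
)

```text
time: 4.32
tool_pos: [0.4667, 0.0732, 0.1889]
ee_rot: [3.141, -0.001, 3.141]
wrist_force: [0.7, -0.0, -3.1]
width: 0.022
finger_force: 30.0
```

```bash
cat > g.py <<'E'
from h import *
import sys
def fit(q):
    A=np.c_[2*q[:,:2],np.ones(len(q))]; x=np.linalg.lstsq(A,(q[:,:2]**2).sum(1),rcond=None)[0]; return x[:2],np.sqrt(x[2]+x[:2]@x[:2])
S=[float(a) for a in sys.argv[2:4]]
o=robot.get_obs();tp=o["tool_pos"];print(o["time"],tp,o["wrist_force"],o["wrist_torque"])
for n in("wrist","top","scene"):
    s=robot.snapshot(n);P=cloud(s)
    if n==sys.argv[4]: save(s,sys.argv[1])
    print(n,"sleeve",ring(P,S[0],S[1],.064,.075,.04))
    for z0 in (.085,.1,.12,.14,.16,.18):
        m=(np.hypot(P[...,0]-tp[0],P[...,1]-tp[1])<.03)&(P[...,2]>z0)&(P[...,2]<z0+.02);q=P[m]
        if len(q)>8: print(z0,len(q),np.round(np.r_[q.min(0),q.max(0),*fit(q)],4))
E
python3 g.py w2 .4675 .0725 wrist
```

```text
4.325 [0.46671265 0.07324745 0.18885876] [ 0.67467563 -0.03270226 -3.13053212] [ 0.08887395 -0.04583673  0.01051524]
wrist sleeve (822, array([0.4682, 0.072 , 0.0251, 0.0688]))
0.085 17 [0.4544 0.0605 0.1014 0.461  0.0836 0.1045 0.4678 0.0721 0.0136]
0.1 157 [0.4539 0.0591 0.1014 0.4633 0.085  0.12   0.4679 0.0722 0.0137]
0.12 103 [0.4539 0.0613 0.12   0.4605 0.0838 0.1336 0.4673 0.0723 0.0133]
0.14 13 [0.4464 0.0522 0.1586 0.4598 0.09   0.16   0.4683 0.0725 0.0219]
0.16 1386 [0.4458 0.0508 0.1601 0.4733 0.0944 0.1799 0.4629 0.0724 0.0137]
0.18 686 [0.4557 0.0503 0.18   0.4657 0.095  0.2    0.4518 0.0726 0.0125]
top sleeve (60, array([0.4575, 0.0785, 0.0216, 0.0705]))
0.16 44 [0.4457 0.0613 0.1609 0.4594 0.0922 0.1763 0.4544 0.0773 0.0088]
scene sleeve (165, array([0.4663, 0.0713, 0.0264, 0.0698]))
0.1 62 [0.4527 0.0579 0.1029 0.4752 0.0834 0.12   0.4665 0.0723 0.0117]
0.12 78 [0.4536 0.0575 0.1202 0.4744 0.0809 0.1399 0.4653 0.0707 0.0106]
0.14 68 [0.453  0.0571 0.1401 0.4778 0.0804 0.158  0.4657 0.0706 0.011 ]
0.16 138 [0.4449 0.049  0.1603 0.4895 0.0933 0.1798 0.4668 0.0713 0.0152]
0.18 81 [0.4547 0.0492 0.1806 0.4762 0.0966 0.2    0.4658 0.0717 0.0139]
```

View pics/w2.png

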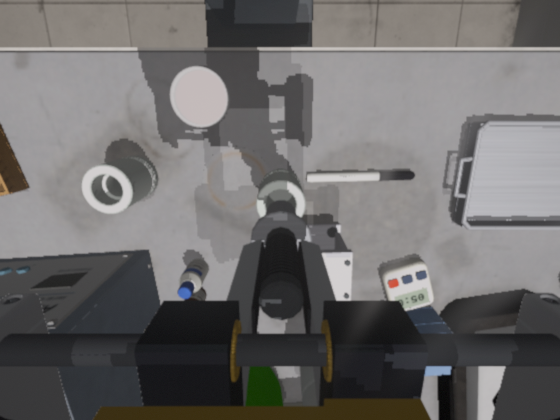

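The gauge hangs vertically above the left sleeve. In the wrist cloud the plug axis is (.4678,.0722) and the sleeve centre (.4682,.0720). I'm lowering it gently.

carry_out(
  steps=[
    [[-0.0004, -0.0002, 0.01], 0, 1],
    [[-0.0004, -0.0002, 0.022], 0, 1],
    [[-0.0004, -0.0002, 0.03], 0, 1],
    [[-0.0004, -0.0002, 0.034], 0, 1],
    [[-0.0004, -0.0002, 0.038], 0, 1],
    [[-0.0004, -0.0002, 0.042], 0, 1],
    [[-0.0004, -0.0002, 0.046], 0, 1],
    [[-0.0004, -0.0002, 0.049], 0, 1],
  ],
)

```text
time: 5.48
tool_pos: [0.4678, 0.073, 0.1403]
ee_rot: [3.142, 0.0, 3.141]
wrist_force: [1.2, 0.3, -3.5]
width: 0.0211
finger_force: 30.0
```

carry_out(
  steps=[
    [[0, 0, 0.002], 0, 1],
    [[0, 0, 0.004], 0, 1],
    [[0, 0, 0.005], 0, 1],
    [[0, 0, 0.006], 0, 1],
    [[0, 0, 0.007], 0, 1],
    [[0, 0, 0.008], 0, 1],
    [[0, 0, 0.008], 0, 1],
  ],
)

```text
time: 6.35
tool_pos: [0.4678, 0.073, 0.1324]
ee_rot: [3.142, -0.0, 3.141]
wrist_force: [-0.5, 0.3, -3.6]
width: 0.0215
finger_force: 30.0
```

carry_out(
  steps=[
    [[0, 0, 0.003], 0, 1],
    [[0, 0, 0.006], 0, 1],
    [[0, 0, 0.01], 0, 1],
    [[0, 0, 0.014], 0, 1],
    [[0, 0, 0.018], 0, 1],
    [[0, 0, 0.022], 0, 1],
    [[0, 0, 0.026], 0, 1],
    [[0, 0, 0.029], 0, 1],
    [[0, 0, 0.03], 0, 1],
  ],
)

```text
time: 7.48
tool_pos: [0.4677, 0.073, 0.1022]
ee_rot: [3.141, -0.0, 3.141]
wrist_force: [-0.1, -0.4, -3.9]
width: 0.0218
finger_force: 30.0
```

carry_out(
  steps=[
    [[0, 0, 0.001], 0, 1],
    [[0, 0, 0.002], 0, 1],
    [[0, 0, 0.0025], 0, 1],
    [[0, 0, 0.003], 0, 1],
    [[0, 0, 0.003], 0, 1],
  ],
)

```text
time: 8.1
tool_pos: [0.4679, 0.073, 0.0995]
ee_rot: [3.142, 0.0, 3.141]
wrist_force: [0.4, -0.5, -4.2]
width: 0.0218
finger_force: 30.0
```

carry_out(
  steps=[
    [[0, 0, 0.0005], 0, 1],
    [[0, 0, 0.001], 0, 1],
    [[0, 0, 0.001], 0, 1],
  ],
)

```text
time: 8.48
tool_pos: [0.4681, 0.073, 0.0994]
ee_rot: [3.141, 0.001, 3.141]
wrist_force: [-1.7, 0.1, 3.0]
width: 0.0218
finger_force: 30.0
```

The left sleeve let the gauge in fully: the collar met the rim at TCP z 0.0994, with about 7 N of contact. I'm withdrawing and moving over the right sleeve.

carry_out(
  steps=[
    [[0, 0, -0.02], 0, 1],
    [[0, 0, -0.06], 0, 1],
    [[0, 0, -0.09], 0, 1],
    [[0.001, -0.01, -0.091], 0, 1],
    [[0.005, -0.05, -0.091], 0, 1],
    [[0.009, -0.1, -0.091], 0, 1],
    [[0.013, -0.15, -0.091], 0, 1],
    [[0.0154, -0.1717, -0.091], 0, 1],
    [[0.0154, -0.1717, -0.091], 0, 1],
  ],
)

```text
time: 9.6
tool_pos: [0.451, -0.1003, 0.1869]
ee_rot: [3.141, -0.004, 3.138]
wrist_force: [0.2, 0.6, -4.1]
width: 0.0215
finger_force: 30.0
```

```bash
python3 g.py w3 .452 -.099 wrist; python3 -c "
from h import *
P=cloud(robot.snapshot('wrist'));print(ring(P,.468,.072,.064,.075,.035))"
```

```text
9.6 [ 0.4510084  -0.10026237  0.18689847] [ 0.15867121  0.56042519 -4.0625656 ] [ 0.05057273 -0.02128449 -0.01522036]
wrist sleeve (819, array([ 0.4527, -0.1003,  0.025 ,  0.0688]))
0.085 35 [ 0.4378 -0.1137  0.0997  0.446  -0.0891  0.1048  0.4518 -0.1012  0.0136]
0.1 173 [ 0.4378 -0.1145  0.1006  0.4476 -0.0884  0.1195  0.452  -0.1012  0.0138]
0.12 86 [ 0.4378 -0.1122  0.12    0.4439 -0.0907  0.1325  0.4518 -0.1011  0.0136]
0.14 86 [ 0.4303 -0.1219  0.1568  0.4525 -0.0799  0.16    0.448  -0.101   0.0179]
0.16 1356 [ 0.4303 -0.1227  0.16    0.4572 -0.0793  0.1799  0.4475 -0.1011  0.0135]
0.18 731 [ 0.4397 -0.1233  0.1801  0.4497 -0.0784  0.2     0.4332 -0.1008  0.0146]
top sleeve (69, array([ 0.4478, -0.0979,  0.0234,  0.0703]))
0.16 33 [ 0.4309 -0.1156  0.1603  0.4415 -0.0895  0.1666  0.437  -0.1022  0.0083]
scene sleeve (204, array([ 0.4508, -0.1007,  0.0265,  0.0699]))
0.1 79 [ 0.4369 -0.1141  0.1027  0.4578 -0.0912  0.1197  0.4495 -0.1005  0.0113]
0.12 103 [ 0.4365 -0.1143  0.1203  0.4604 -0.0889  0.14    0.451  -0.0996  0.0127]
0.14 76 [ 0.4332 -0.1166  0.14    0.4596 -0.0889  0.1598  0.4484 -0.1025  0.0107]
0.16 175 [ 0.4293 -0.1218  0.1602  0.4729 -0.0759  0.1794  0.4505 -0.0999  0.015 ]
0.18 95 [ 0.4383 -0.1228  0.18    0.4573 -0.0783  0.1999  0.4526 -0.0995  0.0147]
(1259, array([0.4677, 0.0716, 0.0257, 0.0686]))
```

carry_out(
  steps=[
    [[0, 0, 0], 0, 1],
    [[0, 0, 0], 0, 1],
  ],
)

```text
time: 10.05
tool_pos: [0.4525, -0.0981, 0.1895]
ee_rot: [3.142, 0.0, -3.141]
wrist_force: [-0.2, 0.4, -3.5]
width: 0.0212
finger_force: 30.0
```

```bash
python3 g.py w4 .452 -.099 wrist|head -6
```

```text
10.05 [ 0.45250267 -0.09811745  0.18949382] [-0.18659083  0.39996144 -3.46645757] [ 0.0334313   0.04554248 -0.00099715]
wrist sleeve (832, array([ 0.4528, -0.1003,  0.0252,  0.0687]))
0.085 16 [ 0.4404 -0.1109  0.102   0.4469 -0.0878  0.105   0.4539 -0.0992  0.0137]
0.1 151 [ 0.4397 -0.1124  0.102   0.4493 -0.0863  0.1199  0.4537 -0.0992  0.0137]
0.12 111 [ 0.4397 -0.1101  0.1201  0.4456 -0.0885  0.1336  0.4534 -0.0991  0.0135]
0.16 1390 [ 0.4315 -0.1206  0.16    0.4587 -0.0771  0.1796  0.4487 -0.099   0.0137]
```

carry_out(
  steps=[
    [[0.001, -0.0011, 0.01], 0, 1],
    [[0.001, -0.0011, 0.022], 0, 1],
    [[0.001, -0.0011, 0.03], 0, 1],
    [[0.001, -0.0011, 0.034], 0, 1],
    [[0.001, -0.0011, 0.038], 0, 1],
    [[0.001, -0.0011, 0.042], 0, 1],
    [[0.001, -0.0011, 0.046], 0, 1],
    [[0.001, -0.0011, 0.049], 0, 1],
    [[0.001, -0.0011, 0.05], 0, 1],
  ],
)

```text
time: 11.32
tool_pos: [0.4513, -0.0998, 0.1393]
ee_rot: [3.141, -0.0, 3.141]
wrist_force: [1.0, -0.4, -2.8]
width: 0.0213
finger_force: 30.0
```

carry_out(
  steps=[
    [[0, 0, 0.001], 0, 1],
    [[0, 0, 0.002], 0, 1],
    [[0, 0, 0.003], 0, 1],
    [[0, 0, 0.0035], 0, 1],
    [[0, 0, 0.0035], 0, 1],
  ],
)

```text
time: 11.95
tool_pos: [0.4514, -0.0998, 0.1359]
ee_rot: [3.141, -0.0, 3.141]
wrist_force: [-0.0, 0.8, -4.0]
width: 0.0217
finger_force: 30.0
```

carry_out(
  steps=[
    [[0, 0, 0.0005], 0, 1],
    [[0, 0, 0.001], 0, 1],
    [[0, 0, 0.001], 0, 1],
  ],
)

```text
time: 12.32
tool_pos: [0.4515, -0.0998, 0.1352]
ee_rot: [-3.142, 0.0, 3.141]
wrist_force: [-0.1, 0.6, -2.5]
width: 0.0217
finger_force: 30.0
```

carry_out(
  steps=[
    [[0, 0, 0.0005], 0, 1],
    [[0, 0, 0.001], 0, 1],
    [[0, 0, 0.001], 0, 1],
  ],
)

```text
time: 12.7
tool_pos: [0.4517, -0.0999, 0.1349]
ee_rot: [-3.141, 0.001, 3.141]
wrist_force: [-2.2, 0.7, 3.6]
width: 0.0218
finger_force: 30.0
```

The right sleeve stopped the gauge 22 mm in (TCP z 0.135), so it is the bad one. I'm carrying the gauge back over the stand, moving in y first.

carry_out(
  steps=[
    [[0, 0, -0.02], 0, 1],
    [[0, 0, -0.045], 0, 1],
    [[0, 0.01, -0.056], 0, 1],
    [[0, 0.05, -0.056], 0, 1],
    [[-0.005, 0.1, -0.056], 0, 1],
    [[-0.03, 0.15, -0.056], 0, 1],
    [[-0.065, 0.185, -0.056], 0, 1],
    [[-0.09, 0.203, -0.056], 0, 1],
    [[-0.1008, 0.206, -0.056], 0, 1],
    [[-0.1008, 0.206, -0.056], 0, 1],
  ],
)

```text
time: 13.95
tool_pos: [0.5518, 0.1061, 0.1888]
ee_rot: [-3.141, -0.003, -3.142]
wrist_force: [-1.0, -0.7, -3.7]
width: 0.0216
finger_force: 30.0
```

carry_out(
  steps=[
    [[0, 0, 0], 0, 1],
    [[0, 0, 0], 0, 1],
  ],
)

```text
time: 14.2
tool_pos: [0.5517, 0.1055, 0.1903]
ee_rot: [3.142, 0.0, 3.14]
wrist_force: [-1.2, -0.2, -2.7]
width: 0.0216
finger_force: 30.0
```

```bash
python3 g.py w5 .552 .105 wrist|head -5
python3 - <<'E'
from h import *
for n in("wrist","top","scene"):
    P=cloud(robot.snapshot(n))
    m=(abs(P[...,0]-.552)<.05)&(abs(P[...,1]-.105)<.055)&(P[...,2]>.063)&(P[...,2]<.074);q=P[m]
    print(n,len(q),np.round(np.r_[np.percentile(q[:,:2],1,axis=0),np.percentile(q[:,:2],99,axis=0),q[:,:2].min(0),q[:,:2].max(0)],4))
    np.save(n+"_p.npy",P)
E
```

```text
14.2 [0.55166159 0.10546163 0.19028247] [-1.16779432 -0.23736179 -2.69097764] [ 0.01978736 -0.00916464  0.05518353]
wrist sleeve (2647, array([0.5519, 0.105 , 0.04  , 0.0689]))
0.1 146 [0.5388 0.0912 0.1037 0.5481 0.1173 0.1199 0.5527 0.1044 0.0137]
0.12 115 [0.5387 0.0935 0.12   0.5468 0.1169 0.1351 0.5525 0.1044 0.0135]
0.16 1384 [0.5308 0.0829 0.1601 0.5575 0.1266 0.1799 0.5478 0.1046 0.0138]
wrist 3843 [0.5208 0.059  0.5839 0.1475 0.5201 0.0576 0.5868 0.1487]
top 254 [0.5202 0.0613 0.5816 0.1503 0.5195 0.0612 0.5824 0.1505]
scene 448 [0.5189 0.058  0.5841 0.1492 0.5168 0.0561 0.587  0.1498]
```

View pics/w5.png

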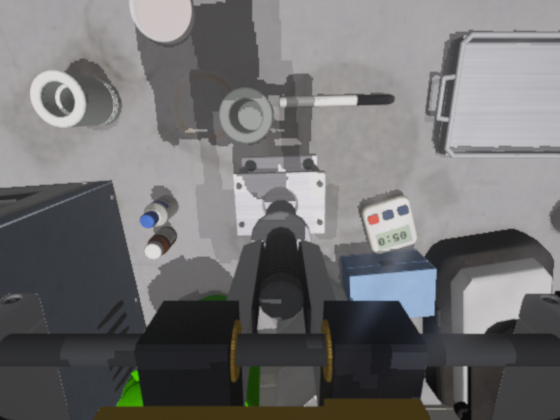

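The wrist view shows the plug above the hole at (281,200). The plate centre is (.552,.103) and the plug (.5526,.1044), so I'm correcting by 1 mm and lowering.

carry_out(
  steps=[
    [[0.0003, -0.001, 0.01], 0, 1],
    [[0.0003, -0.001, 0.022], 0, 1],
    [[0.0003, -0.001, 0.03], 0, 1],
    [[0.0003, -0.001, 0.034], 0, 1],
    [[0.0003, -0.001, 0.037], 0, 1],
    [[0.0003, -0.001, 0.04], 0, 1],
    [[0.0003, -0.001, 0.043], 0, 1],
  ],
)

```text
time: 15.38
tool_pos: [0.5521, 0.1052, 0.1472]
ee_rot: [3.141, 0.001, 3.141]
wrist_force: [0.5, 0.4, -3.8]
width: 0.0215
finger_force: 30.0
```

carry_out(
  steps=[
    [[0, 0, 0.005], 0, 1],
    [[0, 0, 0.013], 0, 1],
    [[0, 0, 0.022], 0, 1],
    [[0, 0, 0.03], 0, 1],
    [[0, 0, 0.038], 0, 1],
    [[0, 0, 0.043], 0, 1],
    [[0, 0, 0.045], 0, 1],
    [[0, 0, 0.0465], 0, 1],
    [[0, 0, 0.0475], 0, 1],
  ],
)

```text
time: 16.5
tool_pos: [0.5521, 0.1052, 0.0997]
ee_rot: [3.141, 0.001, 3.141]
wrist_force: [-0.3, -0.2, -4.2]
width: 0.0214
finger_force: 30.0
```

carry_out(
  steps=[
    [[0, 0, 0.0005], 0, 1],
    [[0, 0, 0.001], 0, 1],
    [[0, 0, 0.001], 0, 1],
  ],
)

```text
time: 16.88
tool_pos: [0.5522, 0.1052, 0.0995]
ee_rot: [3.141, 0.001, 3.141]
wrist_force: [-2.1, 0.4, 0.6]
width: 0.0218
finger_force: 30.0
```

carry_out(
  steps=[
    [[0, 0, 0], 0, 0.3],
    [[0, 0, 0], 0, -0.5],
    [[0, 0, 0], 0, -1],
    [[0, 0, 0], 0, -1],
    [[0, 0, -0.01], 0, -1],
    [[0, 0, -0.04], 0, -1],
    [[0, 0, -0.08], 0, -1],
    [[0, 0, -0.1], 0, -1],
    [[0.02, -0.01, -0.1], 0, -1],
  ],
)

```text
time: 18.0
tool_pos: [0.5337, 0.0955, 0.2019]
ee_rot: [3.141, 0.006, -3.141]
wrist_force: [-0.7, -0.5, -0.9]
width: 0.0942
finger_force: 0.0
```

Run:
```python
from h import *
s=robot.snapshot("wrist");P=cloud(s);o=robot.get_obs();print(o["time"],o["tool_pos"],o["width"])
print("A",ring(P,.467,.074,.064,.08,.04),"B",ring(P,.451,-.097,.064,.08,.04),"handle",ring(P,.552,.104,.14,.17,.03))
print("collar",ring(P,.552,.104,.0715,.085,.03))
```

```text
18.05 [0.53074103 0.09427872 0.20105656] 0.09395578044581478
A (1310, array([0.4679, 0.0716, 0.0251, 0.0688])) B (1544, array([ 0.453 , -0.1001,  0.0258,  0.0688])) handle (582, array([0.5528, 0.1044, 0.0111, 0.1486]))
collar (779, array([0.553 , 0.1043, 0.0222, 0.0739]))
```

carry_out(
  steps=[
    [[0.03, -0.011, 0], 0, -1],
    [[0.055, -0.019, 0], 0, -1],
    [[0.064, -0.0225, 0.01], 0, -1],
    [[0.064, -0.0225, 0.05], 0, -1],
    [[0.064, -0.0225, 0.1], 0, -1],
    [[0.064, -0.0225, 0.14], 0, -1],
    [[0.064, -0.0225, 0.162], 0, -0.6],
    [[0.064, -0.0225, 0.162], 0, 0],
    [[0.064, -0.0225, 0.162], 0, 0.5],
    [[0.064, -0.0225, 0.162], 0, 0.5],
  ],
)

```text
time: 19.3
tool_pos: [0.4693, 0.0728, 0.038]
ee_rot: [3.141, 0.003, 3.141]
wrist_force: [-0.3, -0.2, 0.5]
width: 0.0575
finger_force: 0.0
```

carry_out(
  steps=[
    [[0, 0, 0], 0, 0.5],
    [[0, 0, 0], 0, 0.5],
    [[0, 0, 0], 0, 0.5],
  ],
)

```text
time: 19.68
tool_pos: [0.469, 0.0727, 0.0378]
ee_rot: [3.141, 0.003, 3.141]
wrist_force: [0.0, -0.8, 6.6]
width: 0.0499
finger_force: 30.0
```

carry_out(
  steps=[
    [[0, 0, -0.015], 0, 0.5],
    [[0, 0, -0.045], 0, 0.5],
    [[0, 0.01, -0.07], 0, 0.5],
    [[0.003, 0.05, -0.07], 0, 0.5],
    [[0.006, 0.1, -0.07], 0, 0.5],
    [[0.009, 0.155, -0.07], 0, 0.5],
    [[0.013, 0.21, -0.07], 0, 0.5],
    [[0.016, 0.26, -0.07], 0, 0.5],
    [[0.018, 0.29, -0.07], 0, 0.5],
    [[0.0185, 0.297, -0.07], 0, 0.5],
  ],
)

```text
time: 20.92
tool_pos: [0.4485, 0.371, 0.106]
ee_rot: [-3.141, -0.001, -3.139]
wrist_force: [0.3, 0.4, -0.5]
width: 0.0498
finger_force: 30.0
```

carry_out(
  steps=[
    [[0, 0, 0], 0, 0.5],
    [[0, 0, 0.02], 0, 0.5],
    [[0, 0, 0.045], 0, 0.5],
    [[0, 0, 0.06], 0, 0.5],
    [[0, 0, 0.063], 0, 0.5],
    [[0, 0, 0.065], 0, 0.5],
    [[0, 0, 0.066], 0, 0.5],
    [[0, 0, 0.0665], 0, 0.5],
  ],
)

```text
time: 21.92
tool_pos: [0.4499, 0.37, 0.0408]
ee_rot: [3.141, 0.001, 3.141]
wrist_force: [-0.3, 0.2, 1.7]
width: 0.0499
finger_force: 30.0
```

carry_out(
  steps=[
    [[0, 0, 0.0005], 0, 0.2],
    [[0, 0, 0.0005], 0, -0.2],
    [[0, 0, 0.0005], 0, -0.5],
    [[0, 0, 0.0005], 0, -0.5],
    [[0, 0, -0.02], 0, -0.5],
    [[0, 0, -0.06], 0, -0.5],
    [[0, 0, -0.11], 0, -0.8],
    [[0, 0, -0.14], 0, -1],
    [[0, -0.01, -0.15], 0, -1],
    [[0, -0.05, -0.15], 0, -1],
  ],
)

```text
time: 23.18
tool_pos: [0.4494, 0.3198, 0.1897]
ee_rot: [3.141, 0.0, -3.139]
wrist_force: [-0.1, -0.5, -0.2]
width: 0.0937
finger_force: 0.0
```

Run:
```python
from h import *
for n in("wrist","top"):
    s=robot.snapshot(n);P=cloud(s);print(n,ring(P,.45,.37,.065,.085,.04))
print(robot.get_obs()["tool_pos"])
```

```text
wrist (1291, array([0.4488, 0.369 , 0.0254, 0.0716]))
top (29, array([0.4441, 0.3494, 0.0094, 0.0726]))
[0.4490793  0.31640077 0.18877436]
```

The sleeve stands upright in the tray (rim at z .072). Next is the right sleeve.

carry_out(
  steps=[
    [[0, -0.03, 0], 0, -1],
    [[0, -0.08, 0], 0, -1],
    [[0, -0.135, 0], 0, -1],
    [[-0.001, -0.19, 0], 0, -1],
    [[-0.001, -0.245, 0], 0, -1],
    [[-0.002, -0.3, 0], 0, -1],
    [[-0.002, -0.355, 0], 0, -1],
    [[-0.002, -0.4, 0], 0, -1],
    [[-0.002, -0.4195, 0.01], 0, -1],
    [[-0.002, -0.4195, 0.03], 0, -1],
  ],
)

```text
time: 24.52
tool_pos: [0.4512, -0.1014, 0.1589]
ee_rot: [3.141, -0.0, 3.138]
wrist_force: [-0.5, -0.7, -0.5]
width: 0.0939
finger_force: 0.0
```

carry_out(
  steps=[
    [[0, 0, 0.03], 0, -1],
    [[0, 0, 0.08], 0, -1],
    [[0, 0, 0.115], 0, -1],
    [[0, 0, 0.1225], 0, -0.5],
    [[0, 0, 0.1225], 0, 0],
    [[0, 0, 0.1225], 0, 0.5],
    [[0, 0, 0.1225], 0, 0.5],
    [[0, 0, 0.1225], 0, 0.5],
    [[0, 0, 0.1225], 0, 0.5],
    [[0, 0, 0.1225], 0, 0.5],
  ],
)

```text
time: 25.78
tool_pos: [0.4522, -0.0999, 0.0386]
ee_rot: [-3.141, 0.002, 3.141]
wrist_force: [0.0, 1.4, 6.9]
width: 0.0501
finger_force: 30.0
```

carry_out(
  steps=[
    [[0, 0, -0.015], 0, 0.5],
    [[0, 0, -0.045], 0, 0.5],
    [[0.001, -0.01, -0.07], 0, 0.5],
    [[0.008, -0.05, -0.07], 0, 0.5],
    [[0.015, -0.1, -0.07], 0, 0.5],
    [[0.022, -0.15, -0.07], 0, 0.5],
    [[0.028, -0.195, -0.07], 0, 0.5],
    [[0.031, -0.215, -0.07], 0, 0.5],
    [[0.031, -0.218, -0.07], 0, 0.5],
  ],
)

```text
time: 26.9
tool_pos: [0.4199, -0.3181, 0.1071]
ee_rot: [3.14, -0.001, 3.14]
wrist_force: [0.1, 0.5, -2.2]
width: 0.0496
finger_force: 30.0
```

carry_out(
  steps=[
    [[0, 0, 0], 0, 0.5],
    [[0, 0, 0.02], 0, 0.5],
    [[0, 0, 0.045], 0, 0.5],
    [[0, 0, 0.06], 0, 0.5],
    [[0, 0, 0.063], 0, 0.5],
    [[0, 0, 0.065], 0, 0.5],
    [[0, 0, 0.066], 0, 0.5],
    [[0, 0, 0.0665], 0, 0.5],
  ],
)

```text
time: 27.9
tool_pos: [0.4207, -0.3182, 0.0417]
ee_rot: [-3.141, 0.001, 3.141]
wrist_force: [-1.7, 1.1, 2.1]
width: 0.0494
finger_force: 30.0
```

carry_out(
  steps=[
    [[0, 0, 0.0005], 0, 0.2],
    [[0, 0, 0.0005], 0, -0.2],
    [[0, 0, 0.0005], 0, -0.4],
    [[0, 0, 0.0005], 0, -0.4],
    [[0, 0, -0.02], 0, -0.4],
    [[0, 0, -0.06], 0, -0.4],
    [[0, 0, -0.11], 0, -0.4],
    [[0.03, 0, -0.16], 0, -0.4],
    [[0.07, 0, -0.19], 0, -0.4],
    [[0.07, 0, -0.19], 0, -0.4],
  ],
)

```text
time: 29.15
tool_pos: [0.35, -0.3191, 0.2348]
ee_rot: [-3.136, 0.005, 3.139]
wrist_force: [0.9, 0.5, -0.1]
width: 0.0657
finger_force: 0.0
```

Run:
```python
from h import *
s=robot.snapshot("top");save(s,"end");P=cloud(s)
print("tray",ring(P,.45,.37,.065,.085,.04),"box",ring(P,.421,-.318,.065,.085,.04),"gauge",ring(P,.552,.105,.14,.16,.03))
P=cloud(robot.snapshot("wrist"));print("box",ring(P,.421,-.318,.065,.085,.04));print(robot.get_obs()["tool_pos"])
```

```text
tray (182, array([0.448 , 0.3701, 0.026 , 0.0732])) box (145, array([ 0.4207, -0.3167,  0.0254,  0.073 ])) gauge (54, array([0.5517, 0.1058, 0.0106, 0.1503]))
box (895, array([ 0.4211, -0.3192,  0.0252,  0.0717]))
[ 0.35048874 -0.31778245  0.23057673]
```

View pics/end.png

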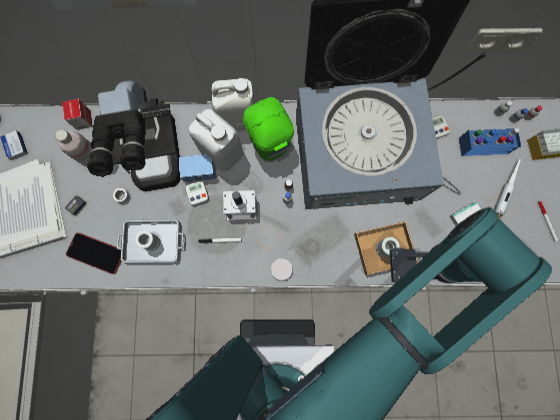

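The final view shows one sleeve upright in the tray (149,240) and the other in the box (389,245). The gauge is back in its stand (239,204), the other items have not moved, and the arm is clear. I'm handing the job in.

```bash
python3 -c "
from bench import robot
print(robot.close_job())"
```

```text
the job is handed in; nothing more can be done
None
```

The left sleeve passed the gauge and stands in the steel tray; the right sleeve stopped it 22 mm in and stands in the cardboard box; the gauge hangs back in its stand, and the job was handed in at about 29 s.

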